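Hold the purge valve open at the station with the vial

TASK

One of the two gas purge stations on the bench has the sample vial standing under its outlet tube; the other has only a stopper in its nest. At the station with the vial, first flip the safety catch fully over towards the front of the station (the side facing the robot), then pull the valve lever by its upright grip all the way round to its stop, and finish while still holding it there against its return spring. Leave the other station's catch and lever, the vial, the stopper and everything else on the bench as they are.

Things in the scene. Friction and masses are not known exactly. Their poses are not given: they have to be found in the camera images.
- station_l: the left (+y) purge station, fixed; both are alike. Grey base plate 165 x 170 x 15 mm. Origin: on the bench under the lever's pivot; x to the station's back (away from the robot), y to its left, z up. In mm: valve body 52 diameter at (0, 0), top z 60, lever above; catch hinge at (-40, -45, 70) between two cheeks, tops z 82; white nest block at (0, 58), top z 35
- lever_l (a joint): the left (+y) valve lever, a steel bar at z 65 to 75 mm, 14 mm wide, turning about the station's origin axis: 0 home, 0.84 rad at its stop, clockwise seen from above. At value q the bar points to -60 deg - q in the station's frame; the grip, 120 mm out, moves to the front (-x). A spring returns it: at the grip 2.7 N at home, 5.5 N at the stop. A closed catch blocks it within 0.15 rad
- grip_l: the left (+y) lever's grip: upright grey round post, 20 mm diameter, 55 mm tall, a sleeve that turns freely about its own axis, on the bar 120 mm from the pivot. Origin: centre of its foot, 75 mm above the bench (top at 130 mm); z up
- catch_l (a joint): the left (+y) safety catch, one bent steel piece hinged on a level axis along the station's y: 0 closed (starts at 0 to 0.12), 1.3 rad fully flipped. At 0 its dog, 50 x 14 x 8 mm, lies level from the hinge to the back and blocks the lever bar. Pushing its thumb tab to the front (station -x) raises the dog. Stiff hinge, 0.06 N m (some 2 N on the tab); stays where it is left
- tab_l (a point): the tip of the left (+y) catch's thumb tab, moving with it, 45 mm from the hinge axis; only the point matters. The tab is 26 mm wide along the station's y, 5 mm thick. Closed it leans 15 deg to the back, tip 113 mm above the bench; fully flipped it leans 59 deg to the front, tip at 93 mm
- nest_l (a point): centre of the left (+y) nest's floor, 20 mm above the bench, at (0, 58) mm of its station: a round hole 31 mm wide, 15 mm deep in a block 56 mm square. A thin steel outlet tube arches over it from 48 mm behind, top 119 mm above the bench, mouth at 92 mm
- station_r: the right (-y) purge station, fixed; both are alike. Grey base plate 165 x 170 x 15 mm. Origin: on the bench under the lever's pivot; x to the station's back (away from the robot), y to its left, z up. In mm: valve body 52 diameter at (0, 0), top z 60, lever above; catch hinge at (-40, -45, 70) between two cheeks, tops z 82; white nest block at (0, 58), top z 35
- lever_r (a joint): the right (-y) valve lever, a steel bar at z 65 to 75 mm, 14 mm wide, turning about the station's origin axis: 0 home, 0.84 rad at its stop, clockwise seen from above. At value q the bar points to -60 deg - q in the station's frame; the grip, 120 mm out, moves to the front (-x). A spring returns it: at the grip 2.7 N at home, 5.5 N at the stop. A closed catch blocks it within 0.15 rad
- grip_r: the right (-y) lever's grip: upright grey round post, 20 mm diameter, 55 mm tall, a sleeve that turns freely about its own axis, on the bar 120 mm from the pivot. Origin: centre of its foot, 75 mm above the bench (top at 130 mm); z up
- catch_r (a joint): the right (-y) safety catch, one bent steel piece hinged on a level axis along the station's y: 0 closed (starts at 0 to 0.12), 1.3 rad fully flipped. At 0 its dog, 50 x 14 x 8 mm, lies level from the hinge to the back and blocks the lever bar. Pushing its thumb tab to the front (station -x) raises the dog. Stiff hinge, 0.06 N m (some 2 N on the tab); stays where it is left
- tab_r (a point): the tip of the right (-y) catch's thumb tab, moving with it, 45 mm from the hinge axis; only the point matters. The tab is 26 mm wide along the station's y, 5 mm thick. Closed it leans 15 deg to the back, tip 113 mm above the bench; fully flipped it leans 59 deg to the front, tip at 93 mm
- nest_r (a point): centre of the right (-y) nest's floor, 20 mm above the bench, at (0, 58) mm of its station: a round hole 31 mm wide, 15 mm deep in a block 56 mm square. A thin steel outlet tube arches over it from 48 mm behind, top 119 mm above the bench, mouth at 92 mm
- vial: the sample vial: amber glass, 28 mm diameter, 52 mm tall with a narrower neck, standing loose in one of the two nests. Origin: centre of its underside, z up. It shows which station to work
- stopper: a low white stopper in the other nest: 28 mm diameter stem, 36 mm flange, 24 mm tall. Origin: centre of its underside
- carton: bystander: closed cardboard carton 75 x 110 x 55 mm, loose, beyond the right station. Origin: centre of its underside
- reagent: bystander: amber jar with a white cap, 64 mm diameter, 120 mm tall, loose, beyond the stations. Origin: centre of its underside
- beaker: bystander: glass beaker, 70 mm at the rim, 85 mm tall, loose, to the left of the left station. Origin: centre of its underside
Mind the look-alikes: they are no part of the job. What is meant by the vial is not pink or yellow, and is the smaller of those in its own colour.

How it is judged:
By the outcome, as a careful person would: the job done as asked, in the order asked, and still so for the second after the job is handed in, while the arm keeps its last pose, push and grip.
It also fails if it takes over 48 s, if anything falls off the work surface, if the arm or the gripper's body presses on something with over 40 N, if the wrist force passes 120 N, or if a joint passes its speed limit or range.

ROBOT

A 6-joint arm with a two-finger parallel gripper is mounted at the origin on the work surface. World frame = base frame: x ahead of the robot, y to its left, z up, the work surface at z = 0. Lengths are in m, angles in rad, forces in N, time in s.
With the tool pointing down it reaches from about 0.375 to 0.925 m from the base axis. Payload 5.7 kg.
Tool frame: the origin (TCP) lies midway between the tips of the shut fingers; the grasp point (between the pads) lies 19 mm behind it; z points along the fingers, x is the direction in which the jaws open and shut, and the axes are right-handed (so a half turn about z gives the same grasp; the last joint's range is limited). The gripper opens to 88 mm and grips with 3 to 60 N. Pads are 20 mm wide; open, the fingers measure 115 mm over their backs; the gripper's body (75 mm by 178 mm) begins 61 mm behind the grasp point.
Start: joints at [-0.115, 0.359, 1.51, -0, 1.272, -0.115], TCP at [0.6, -0, 0.223] pointing down, gripper open.
Joint ranges: [-2.97, 2.97], [-1.01, 2.36], [0.21, 2.38], [-0.96, 4.11], [0.2, 2.71], [-2.98, 2.98]. Speed limits (rad/s): [2.39, 2.39, 3.14, 3.14, 3.14, 3.14].

INTERFACE

Orientations are given as a unit quaternion [x, y, z, w].
In Python, from bench import move_ptp, servo_line, goto_joints, move_gripper, sleep, inverse_kinematics, capture, PlanningError, close_job, spot_in, silhouettes, current_clock, current_joint_pos, current_qvel, current_joint_torque, current_position, current_orientation, current_force, current_torque, current_finger_gap gives the robot as it stands. Calls block until the motion is done:
- move_ptp(position, orientation): joint-space move of the TCP to a pose.
- servo_line(position, orientation=None, rate=0.15, contact_N=None): straight line of the TCP; orientation=None keeps the orientation; rate is the mean speed in m/s. With contact_N (N) it stops when the force on the tool has changed by that much, and returns True; else False.
- goto_joints(angles): joint-space move.
- move_gripper(opening): finger opening in m; the grip force is fixed at half the most; returns when the fingers have stopped.
- sleep(seconds).
- inverse_kinematics(position, orientation): joint angles nearest the present ones, or None.
- capture(name): name is "scene" or "side" or "wrist"; returns a dict with "image" (400x640x3 uint8, blue, green, red), "range_z" (400x640 float32, m along the optical axis (not along the pixel's ray), 0 where there is no reading), "intrinsics" (3x3 intrinsics, pixels), "R" (3x3) and "t" (3): a world point X has camera coordinates R X + t. Camera axes: x right, y down, z forward; pixel columns grow to the right and rows downward; lengths in m; the calibration is good to about 2 mm. A picture is of the moment at which its call begins.
A pose or a line that the arm cannot do raises PlanningError and nothing moves.
- close_job(): hands the job in, once; it reports no verdict.
Trained networks look in the newest picture that a camera, given by its name, has taken for a name from the list of things; names that differ only in an ending like _2 or _b are one class to them, and where a whole thing is asked for, a point or a joint stands for the part that bears it (a point fixed in the world has none). Each returns a list of dicts, best first, with "conf" (0 to 1); they miss things now and then, are a little off and sometimes report something else, mostly with a low value. They report only what shows in the picture. A call takes as long as a camera call. They do not tell look-alikes from the thing itself.
- spot_in(camera, query): "xy" ([column, row] in pixels, amid what is visible of it).
- silhouettes(camera, query): "region" (400x640 bool, what is visible of it) and "xy" ([column, row] in pixels, amid what is visible of it).
Readings, each from a call of its own:
- current_clock(): time.
- current_joint_pos(): joint angles.
- current_qvel(): joint speeds.
- current_joint_torque(): joint torques, N m.
- current_position(): TCP position.
- current_orientation(): TCP orientation.
- current_force(): force on the tool from outside, world axes, zero at the start.
- current_torque(): the same for the moment, N m.
- current_finger_gap(): finger opening in m.
Only numpy, scipy, OpenCV 4.12 (cv2) and the standard library are available. Lean on these libraries where they do the work, as an engineer would, in place of code of your own. Each camera call takes 0.05 s, during which the arm holds its last target. There are 200 camera calls.

## Working session

There is one attempt and no reset: what is moved stays moved. The work goes in short steps, each a Python script; the robot and the scene stay as the last script left them, time stands still between calls to the robot, and variables do not carry over. Pictures are saved under pics/ and viewed, about 8 in all and at most 12, crops included, and the job is handed in when it is done.

```bash
mkdir -p pics; cat > h.py <<'E'
import numpy as np, cv2
from bench import *
def cloud(c):
    z=c["range_z"];K=c["intrinsics"]
    v,u=np.mgrid[:z.shape[0],:z.shape[1]]
    P=np.stack([(u-K[0,2])/K[0,0]*z,(v-K[1,2])/K[1,1]*z,z],-1)
    W=(P-c["t"])@c["R"]; W[z<=0]=np.nan
    return W
def proj(c,X):
    p=c["intrinsics"]@(c["R"]@np.asarray(X)+c["t"]); return p[:2]/p[2]
E
python3 - <<'E'
from h import *
for cam in ("scene","side"):
    c=capture(cam);W=cloud(c);cv2.imwrite(f"pics/{cam}1.png",c["image"])
    print(cam,"campos",-c["R"].T@c["t"])
    for q in ("vial","stopper","station_l","grip_l","tab_l","catch_l","lever_l","reagent","nest_l"):
        try:
            for d in silhouettes(cam,q)[:4]:
                p=W[d["region"]];p=p[~np.isnan(p[:,0])]
                print(q,round(d["conf"],2),np.round(d["xy"]),np.round(np.median(p,0),3),"z98",np.round(np.percentile(p[:,2],98),3),len(p))
        except Exception as e: print(q,e)
print(current_clock())
E
```

```text
scene campos [0.98301942 0.54709468 0.73089475]
vial 0.8 [339. 280.] [0.702 0.217 0.037] z98 0.054 248
vial 0.76 [459. 268.] [0.5   0.352 0.049] z98 0.072 572
vial 0.68 [397. 246.] [0.563 0.241 0.059] z98 0.074 209
vial 0.68 [426. 286.] [0.581 0.342 0.048] z98 0.069 529
stopper 0.51 [324. 167.] [ 0.519 -0.072  0.044] z98 0.046 118
station_l 0.87 [312. 164.] [ 0.532 -0.114  0.017] z98 0.117 3114
station_l 0.67 [382. 239.] [0.572 0.192 0.016] z98 0.117 5246
grip_l 0.65 [385. 201.] [0.511 0.14  0.079] z98 0.115 238
grip_l 0.57 [332. 191.] [0.598 0.073 0.11 ] z98 0.131 183
grip_l 0.45 [271. 122.] [ 0.565 -0.234  0.104] z98 0.13 120
tab_l 0.67 [386. 197.] [0.511 0.139 0.079] z98 0.115 218
tab_l 0.5 [309. 130.] [ 0.477 -0.173  0.076] z98 0.115 169
catch_l 0.56 [309. 132.] [ 0.479 -0.173  0.076] z98 0.114 141
catch_l 0.55 [380. 202.] [0.51  0.138 0.078] z98 0.115 298
lever_l 0.8 [286. 134.] [ 0.545 -0.21   0.079] z98 0.131 447
lever_l 0.56 [363. 210.] [0.568 0.128 0.076] z98 0.13 803
lever_l 0.56 [310. 131.] [ 0.477 -0.174  0.076] z98 0.114 189
lever_l 0.49 [378. 242.] [0.572 0.194 0.016] z
[... 743 characters left out ...]
 [ 0.558 -0.234  0.109] z98 0.132 136
tab_l 0.66 [348. 248.] [0.507 0.14  0.08 ] z98 0.117 334
tab_l 0.44 [403. 168.] [ 0.477 -0.171  0.078] z98 0.112 143
catch_l 0.53 [351. 248.] [0.505 0.141 0.081] z98 0.117 269
catch_l 0.48 [403. 168.] [ 0.479 -0.171  0.078] z98 0.115 149
lever_l 0.84 [388. 168.] [ 0.533 -0.18   0.081] z98 0.132 413
lever_l 0.62 [326. 246.] [0.563 0.138 0.081] z98 0.132 703
reagent 0.61 [271. 186.] [0.757 0.039 0.079] z98 0.123 1244
nest_l 0.74 [327. 281.] [0.533 0.198 0.018] z98 0.118 6012
nest_l 0.71 [384. 198.] [ 0.499 -0.111  0.019] z98 0.119 3307
nest_l 0.62 [327. 245.] [0.563 0.14  0.081] z98 0.132 718
nest_l 0.43 [404. 169.] [ 0.474 -0.171  0.079] z98 0.116 137
1.0
```

```bash
python3 - <<'E'
import cv2
i=cv2.imread("pics/scene1.png")[80:340,210:530];cv2.imwrite("pics/scene1c.png",cv2.resize(i,None,fx=2.4,fy=2.3,interpolation=cv2.INTER_CUBIC))
E
```

```text
(no output)
```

View pics/scene1c.png

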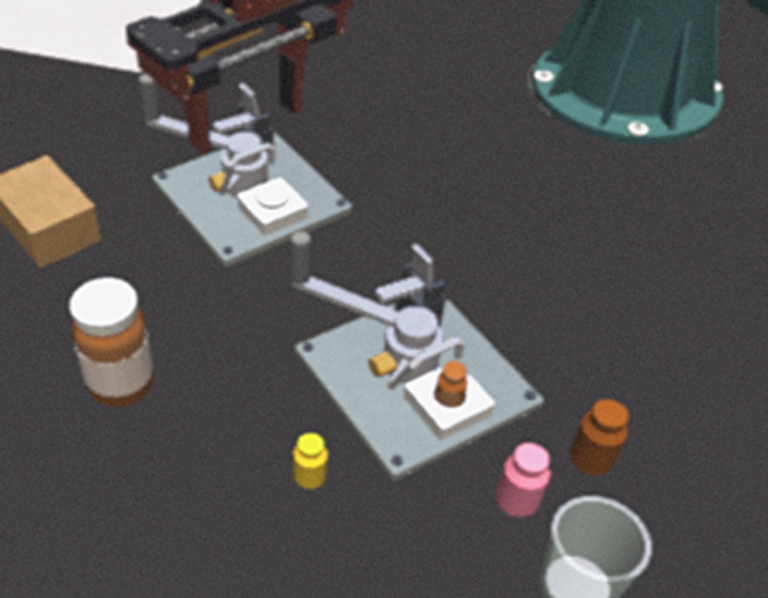

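The amber vial stands in the left station's nest (crop ~(452,385)). A larger amber vial at (600,435) is off the station, and the right nest holds the stopper. So I work the left station. Next is a close wrist look.

```bash
python3 - <<'E'
from h import *
o=current_orientation();print(o)
move_ptp([0.50,0.14,0.36],o)
c=capture("wrist");W=cloud(c);cv2.imwrite("pics/w1.png",c["image"]);print(-c["R"].T@c["t"],c["R"])
np.save("w1.npy",W)
pts=[]
for n in("wrist","scene","side"):
    d=capture(n); V=cloud(d).reshape(-1,3); V=V[~np.isnan(V[:,0])]
    V=V[(abs(V[:,0]-.54)<.17)&(abs(V[:,1]-.17)<.17)&(V[:,2]<.14)]
    pts.append(V)
    def rect(a,b,xy=None,r=None):
        s=V[(V[:,2]>a)&(V[:,2]<b)]
        if xy is not None: s=s[np.hypot(*(s[:,:2]-xy).T)<r]
        return s
    for nm,s in(("plate",rect(.011,.019,(.54,.17),.15)),("nest",rect(.031,.039,(.56,.24),.07)),("grip",rect(.09,.135,(.595,.073),.03)),("griptop",rect(.127,.135,(.595,.073),.03)),("tabtop",rect(.105,.116,(.51,.14),.03)),("cap",rect(.055,.064,(.56,.18),.05)),("barz",rect(.072,.078,(.57,.12),.1))):
        if len(s)<8: print(n,nm,len(s));continue
        R=cv2.minAreaRect((s[:,:2]*1000).astype(np.float32))
        print(n,nm,len(s),np.round(R[0],1),np.round(R[1],1),round(R[2],1),"mean",np.round(s.mean(0),3))
np.save("pts.npy",np.vstack(pts)); print(current_clock())
E
```

```text
[ 9.99999998e-01 -1.93948891e-05 -5.20356707e-05 -2.89451885e-05]
[0.5005107  0.20942479 0.52101228] [[ 0.99999694  0.00177626 -0.00172091]
 [ 0.00215916 -0.96634781  0.25722996]
 [-0.00120609 -0.25723289 -0.96634869]]
wrist plate 6480 [573.6 186.1] [169.9 215.7] 81.7 mean [0.546 0.195 0.015]
wrist nest 1006 [557.7 225.2] [84.1 68.1] 87.6 mean [0.554 0.237 0.035]
wrist grip 258 [590.8  69.5] [19.5 17.1] 51.8 mean [0.59  0.072 0.12 ]
wrist griptop 124 [591.8  68.9] [16.2 16.7] 89.5 mean [0.591 0.069 0.13 ]
wrist tabtop 84 [506.9 140.1] [26.4  6.1] 81.0 mean [0.507 0.141 0.113]
wrist cap 402 [554.  184.6] [89.7 57.6] 58.1 mean [0.547 0.188 0.06 ]
wrist barz 803 [545.1 144.7] [144.7 107.4] 87.7 mean [0.555 0.128 0.075]
scene plate 2778 [550.1 188.8] [171.2 166.2] 81.5 mean [0.567 0.198 0.015]
scene nest 450 [559.  222.5] [61.6 91.6] 1.9 mean [0.564 0.237 0.035]
scene grip 159 [593.9  69.2] [17.4 20. ] 53.9 mean [0.596 0.071 0.115]
scene griptop 43 [593.9  68.7] [16.8 15.2] 52.3 mean [0.594 0.068 0.129]
scene tabtop 43 [508.8 139.2] [26.3  6.6] 81.9 mean [0.509 0.14  0.112]
scene cap 135 [552.9 185.3] [95.5 50.1] 50.2 mean [0.559 0.186 0.06 ]
scene barz 386 [549.1 137.7] [150.8 107.7] 89.0 mean [0.556 0.132 0.075]
side plate 3166 [570.7 187.1] [170.7 212. ] 81.5 mean [0.539 0.207 0.017]
side nest 562 [553.6 225.3] [86.7 62.8] 88.3 mean [0.55  0.24  0.036]
side grip 160 [590.4  70.8] [17.8 19.6] 76.7 mean [0.589 0.073 0.116]
side griptop 49 [590.5  69.8] [15.9 16.4] 75.7 mean [0.59  0.071 0.131]
side tabtop 41 [506.4 141.4] [25.2  7. ] 81.4 mean [0.505 0.143 0.112]
side cap 206 [552.4 188.5] [91.3 52.8] 55.6 mean [0.545 0.192 0.06 ]
side barz 325 [535.8 123.8] [ 88.8 137.8] 18.6 mean [0.548 0.135 0.076]
2.0833
```

View pics/w1.png

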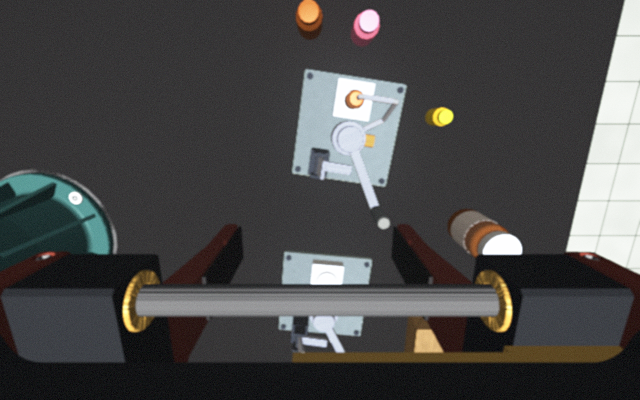

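Wrist view: the plate is at about (350,128), the grip top at (384,223), and the catch with its tab at (322,165). The numbers give a plate yaw of -8.5° and a grip at (0.592,0.069), so the pivot is at about (0.548,0.181). From that the nest should be at (0.557,0.238), and it measures the same. The tab is also consistent, within the catch's 0–0.12 rad starting range. Next I flip the catch with shut fingers.

```bash
cat >> h.py <<'E'
from scipy.spatial.transform import Rotation as Rot
YAW=np.radians(-8.5);PIV=np.array([.548,.181])
def S(x,y,z):  # station mm -> world m
    c,s=np.cos(YAW),np.sin(YAW); return [PIV[0]+(c*x-s*y)/1e3,PIV[1]+(s*x+c*y)/1e3,z/1e3]
def ori(a):    # tool down, jaw axis at station angle a (deg)
    t=YAW+np.radians(a);x=np.array([np.cos(t),np.sin(t),0]);z=np.array([0,0,-1.])
    return Rot.from_matrix(np.stack([x,np.cross(z,x),z],1)).as_quat()
E
cat > catch.py <<'E'
from h import *
q=min((ori(90),ori(-90)),key=lambda q:abs(inverse_kinematics(S(-12,-45,150),q)[5]))
move_gripper(0)
print("gap",current_finger_gap())
move_ptp(S(-12,-45,150),q)
print(servo_line(S(-12,-45,101),rate=.1,contact_N=6),current_position(),current_force())
def wp(phi,r=38):
    p=np.radians(phi); return S(-40+r*np.cos(p)+2.5*np.sin(p)+10,-45,70+r*np.sin(p)-2.5*np.cos(p))
for phi in (95,110,125,138):
    h=servo_line(wp(phi),rate=.06,contact_N=12); print(phi,h,np.round(current_force(),1))
    if h: break
else:
    print("end",servo_line(wp(158),rate=.04,contact_N=8))
print(np.round(current_position(),4),np.round(wp(149.5),4),np.round(current_force(),1),current_clock())
E
python3 catch.py
```

```text
gap 0.000782641389397354
False [0.5298316  0.1383155  0.10133631] [ 0.23609485 -0.02455353  0.25890145]
95 False [-0.3  0.1 -0.4]
110 False [-0.7  0.6 -0.4]
125 False [-0.2  0.1  0.1]
138 False [-0.5  0.5 -0.7]
end True
[0.4823 0.1457 0.0908] [0.4806 0.1456 0.0914] [ 0.8 -0.5  4.3] 7.0667
```

```bash
python3 - <<'E'
from h import *
p=current_position();servo_line([p[0]+.008,p[1],.16],rate=.15)
o=current_orientation()
for n in("scene","side"):
    d=capture(n); W=cloud(d);V=W.reshape(-1,3);V=V[~np.isnan(V[:,0])]
    c,s=np.cos(YAW),np.sin(YAW);l=(V[:,:2]-PIV)@np.array([[c,-s],[s,c]])*1e3;z=V[:,2]*1e3
    m=(abs(l[:,1]+45)<13)&(l[:,0]>-95)&(l[:,0]<-45)&(z>72)&(z<110)
    t=np.c_[l[m,0],z[m]]; print(n,len(t),"min x",t[:,0].min().round(1)); 
    if len(t)>5:
        vx,vz,x0,z0=cv2.fitLine(t.astype(np.float32),cv2.DIST_HUBER,0,.01,.01).ravel(); print("slope deg",np.degrees(np.arctan2(vz,vx)),x0,z0)
    m=(abs(l[:,1]+45)<9)&(l[:,0]>-45)&(l[:,0]<-10)&(z>84)&(z<125);t=np.c_[l[m,0],z[m]];print("dog",len(t),t.mean(0) if len(t) else"",t[:,1].max() if len(t) else "")
    u,v=proj(d,S(-45,-45,90)).astype(int)
    cv2.imwrite(f"pics/{n}2.png",cv2.resize(d["image"][max(v-50,0):v+50,u-65:u+65],None,fx=5,fy=5,interpolation=cv2.INTER_CUBIC))
E
python3 -c "
import cv2;a=cv2.imread('pics/scene2.png');b=cv2.imread('pics/side2.png');cv2.imwrite('pics/both2.png',cv2.resize(cv2.hconcat([a,b]),(800,320)))"
```

```text
scene 150 min x -78.0
slope deg -29.194403 -61.406876 86.15006
dog 71 [-28.19784376 105.22115454] 121.90513061185513
side 159 min x -80.8
slope deg -30.612871 -63.260494 87.55391
dog 115 [-34.06887626 104.92641957] 122.21269640318756
```

View pics/both2.png

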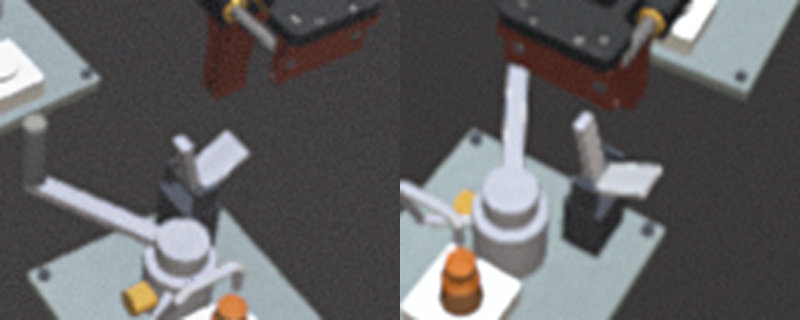

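The catch is fully over: the tab (scene half ~(222,160), side half ~(630,178)) leans about 60° forward and the dog stands up, as the depth fit also shows (slope -29 to -31°, expected -31°). Now the lever.

```bash
cat > lever.py <<'E'
from h import *
def g(q,z=88,r=120):
    a=np.radians(-60)-q; return S(r*np.cos(a),r*np.sin(a),z)
print("grip",g(0))
cur=current_joint_pos()[5]
q=min((ori(0),ori(180)),key=lambda o:abs(inverse_kinematics(g(.4,160),o)[5]))
p=current_position(); servo_line([p[0],p[1],.2])
move_ptp(g(0,165),q); move_gripper(.05)
print(servo_line(g(0),rate=.1,contact_N=6),current_position())
move_gripper(0); print("gap",current_finger_gap(),"F",np.round(current_force(),1))
for a in np.arange(.1,.81,.1):
    h=servo_line(g(a),rate=.06,contact_N=20)
    print(round(a,1),h,np.round(current_force(),1),round(current_finger_gap(),4))
    if h: break
else: print("end",servo_line(g(.93),rate=.03,contact_N=8))
p=current_position();d=(np.array(p[:2])-PIV)
print(np.round(p,4),"r",np.hypot(*d),"q",-np.radians(60)-(np.arctan2(d[1],d[0])-YAW),np.round(current_force(),1),current_finger_gap(),current_clock())
E
python3 lever.py
```

```text
grip [np.float64(0.5919801472069157), np.float64(0.06934989184215706), 0.088]Traceback (most recent call last):
  File "lever.py", line 6, in <module>
    q=min((ori(0),ori(180)),key=lambda o:abs(inverse_kinematics(g(.4,160),o)[5]))
  File "lever.py", line 6, in <lambda>
    q=min((ori(0),ori(180)),key=lambda o:abs(inverse_kinematics(g(.4,160),o)[5]))
                                             ~~~~~~~~~~~~~~~~~~~~~~~~~~~~~~~^^^
TypeError: 'NoneType' object is not subscriptable
```

```bash
sed -i 's/^q=min.*/q=ori(0); print(inverse_kinematics(g(.84),q))/' lever.py; python3 lever.py
```

```text
grip [np.float64(0.5919801472069157), np.float64(0.06934989184215706), 0.088]
[ 9.76244439e-03  3.89270014e-01  1.87153031e+00 -4.44089210e-16
  8.80792332e-01  1.58115431e-01]
False [0.59253438 0.06936977 0.08849509]
gap 0.019470687975895667 F [1.5 0.4 0.2]
0.1 False [3.4 0.1 0.4] 0.0194
0.2 False [ 3.4 -0.9  1.2] 0.0192
0.3 False [ 4.6 -1.   0.6] 0.0192
0.4 False [ 4.  -2.6  2.2] 0.0195
0.5 False [ 3.9 -3.1  2.4] 0.0195
0.6 False [ 3.6 -3.4  2.5] 0.0193
0.7 False [ 3.6 -4.7  2.3] 0.0195
0.8 False [ 2.9 -5.5  3.2] 0.0195
end True
[0.4955 0.0731 0.0884] r 0.11997077562390465 q 0.8283398449334138 [ 3.3 -3.9 -0.3] 0.019658879228907956 15.025
```

```bash
cat > push.py <<'E'
from h import *
def g(q,z=88,r=120):
    a=np.radians(-60)-q; return S(r*np.cos(a),r*np.sin(a),z)
for a in (.84,.85,.86,.87):
    h=servo_line(g(a),rate=.02,contact_N=20); sleep(.3)
    p=np.array(current_position());d=p[:2]-PIV;f=np.array(current_force());b=np.arctan2(d[1],d[0])
    ft=f[0]*-np.sin(b)+f[1]*np.cos(b)
    print(a,h,"q",round(-np.pi/3-(b-YAW),4),"Ft",round(ft,1),np.round(f,1),round(current_finger_gap(),4))
    if h or ft>14: break
for n in("scene","side"):
    c=capture(n);u,v=proj(c,S(-20,-60,90)).astype(int)
    cv2.imwrite(f"pics/{n}3.png",cv2.resize(c["image"][max(v-60,0):max(v-60,0)+130,u-80:u+80],(400,325),interpolation=cv2.INTER_CUBIC))
    W=cloud(c);V=W.reshape(-1,3);V=V[~np.isnan(V[:,0])]
    cc,s=np.cos(YAW),np.sin(YAW);l=(V[:,:2]-PIV)@np.array([[cc,-s],[s,cc]])*1e3;z=V[:,2]*1e3;r=np.hypot(*l.T);an=np.degrees(np.arctan2(l[:,1],l[:,0]))
    m=(z>72)&(z<78)&(r>32)&(r<100)&(an<-60)&(an>-125)&(abs(l[:,1]+45)>0); m&=~((l[:,0]<-22)&(l[:,1]>-70))
    if m.sum()>5: print(n,m.sum(),"bar angle",np.median(an[m]),"expected stop",-60-np.degrees(.84))
cv2.imwrite("pics/both3.png",cv2.hconcat([cv2.imread("pics/scene3.png"),cv2.imread("pics/side3.png")]))
print(current_clock())
E
python3 push.py
```

```text
0.84 False q 0.832 Ft 4.9 [ 2.8 -5.5  4.8] 0.0194
0.85 False q 0.8361 Ft 6.7 [ 4.6 -5.8  2.5] 0.0192
0.86 False q 0.8365 Ft 9.6 [ 6.5 -8.4  0.9] 0.0192
0.87 False q 0.8375 Ft 11.8 [  7.9 -10.5  -0.8] 0.0195
scene 126 bar angle -106.21862473849552 expected stop -108.12845479098915
side 120 bar angle -109.68586273144692 expected stop -108.12845479098915
17.325
```

View pics/both3.png

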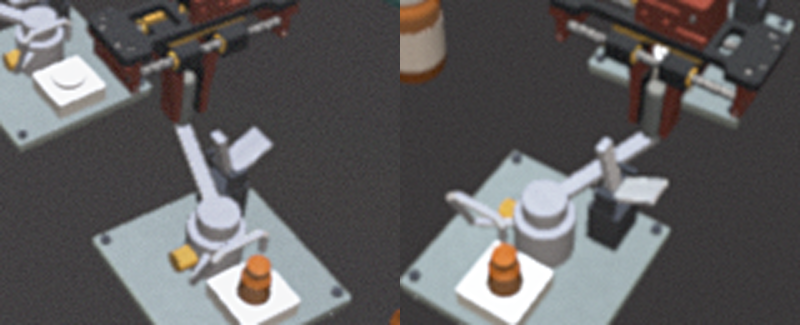

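The lever is hard on its stop: position stays at 0.837 rad while the force climbs to 12 N. The grip is between the fingers (scene half ~(187,95), side half ~(655,100)), the catch is still flipped, and the vial is in place.

```bash
python3 -c "
from bench import *
print(current_force(),current_finger_gap());print(close_job())"
```

```text
[  9.38705747 -10.03454905  -1.66469283] 0.019507042991129254
the job is handed in; nothing more can be done
None
```

I handed the job in with the left station's catch flipped fully forward and its lever held on the stop by the gripper. The left station is the one with the small amber vial under its outlet tube. The robot's clock read about 17 s of the allowed 48 s at the last reading.

- **Catch:** I pushed the tab forward with shut fingers until the stop was felt. Depth fits from the two cameras put the tab at 59–61° forward, against 59° expected, with the dog standing up. It was still flipped after the lever was pulled.
- **Lever:** I gripped the post from above and swung it round to about 0.837 rad, by the arm's position. The push then rose from 5 N to 12 N with almost no further movement, so it is against the stop. The finger gap held at 19.5 mm on the 20 mm post.
- **Disagreement:** the camera estimates of the bar's angle were -106° and -110°, either side of the expected -108°. That is coarse but consistent.
- **Rest of the bench:** the last picture shows the vial and the stopper still in their nests. I touched nothing at the right station. I did not measure its catch and lever or the other items on the bench again at the end.

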